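# Move the pasteurised jars to the cooling rack in reverse order

## Robot

A 6-joint arm with a two-finger parallel gripper is mounted at the origin on the work surface. World frame = base frame: x ahead of the robot, y to its left, z up, the work surface at z = 0. Lengths are in m, angles in rad, forces in N, time in s.
With the tool pointing down it reaches from about 0.4 to 0.825 m from the base axis. Payload 7 kg.
Tool frame: the origin (TCP) lies at the very end of the fingers, on their centre line; the grasp point (between the pads) lies arm.grip_point_offset behind it (arm.grip_point_offset is the distance from the TCP to the grasp point, in m); z points along the fingers, y is the line along which they close (so a half turn about z gives the same grasp; the last joint's range is limited). The gripper opens to 88 mm and grips with 3 to 60 N. Pads are 19 mm wide; open, the fingers measure 130 mm over their backs; the gripper's body (78 mm by 193 mm) begins 47 mm behind the grasp point.
Start: joints at [-1.038, 0.359, 0.012, 0, -1.224, -0.288], TCP at [0.164, -0.655, 0.227] pointing down, gripper open.
Joint ranges: [-3.07, 3.07], [-1.43, 2.12], [-1.02, 1.25], [-3.03, 1.67], [-3.05, -0], [-3.03, 3.03]. Speed limits (rad/s): [2.39, 2.39, 3.01, 3.14, 3.14, 3.14].

## Interface

Orientations are given as [roll, pitch, yaw] about the fixed x, y, z axes, in that order (R = Rz(yaw) Ry(pitch) Rx(roll)).
In Python, from station import arm gives the robot as it stands.
- The arm moves only by the shell command python3 -m crank 'ROWS' [OPENING] [FORCE]. ROWS is JSON, a list of rows, each an object of numbers: "dx", "dy", "dz": the shift along the tool's x, y, z in cm; "wx", "wy", "wz": the turn, a rotation vector about the tool's x, y, z in degrees. A call has exactly 10 rows; each row is the pose to reach, as a shift and turn from the pose commanded when the call began, along the tool's axes at that moment; what a row does not reach only later rows make up. A row lasts 1/8 s, in which the tool goes at most 62.5 mm and 10.7 degrees, less where a joint would pass 70% of its speed; a pose out of reach is approached as far as the arm can. A call with a gripper value outside its range is refused whole. OPENING is the finger opening in cm, from 0 to 8.76, set as the call begins (- or left out, the last holds). The fingers move at their own pace and stop on an object; FORCE is the grip in N (left out, the last holds). Time passes only in rows, so rows that repeat a pose let the fingers close, or fill a call up. It gives the time, the measured TCP pose, the force, the opening and the grip force at its end, in the units of the state.
- arm.get_state(): the state, without advancing time (a new reading comes with each control period).
- arm.grab_frame(name): name is "scene" or "side" or "wrist"; returns the picture (384x512x3 uint8, red, green, blue); there is no depth.
- arm.calibration(name): a dict with "fx", "fy", "cx", "cy" (pixels), "dist_coeffs" ([k1, k2, p1, p2, k3] as OpenCV has them; the pictures are not rectified), "world_from_camera" (4x4, takes a point from camera to world coordinates). Camera axes: x right, y down, z forward; pixel columns grow to the right and rows downward; lengths in m; the calibration is good to about 2 mm. A picture is of the moment at which its call begins: read the wrist's pose just before it. calibration takes no time and is no camera call; for the wrist camera it gives the pose at the moment of the call.
- arm.job_done(): hands the job in; it is judged then, once.
Trained networks look in the newest picture that a camera, given by its name, has taken for a name from the list of things; names that differ only in an ending like _2 or _b are one class to them, and where a whole thing is asked for, a point or a joint stands for the part that bears it (a point fixed in the world has none). Each returns a list of dicts, best first, with "confidence" (0 to 1); they miss things now and then, are a little off and sometimes report something else, mostly with a low value. They report only what shows in the picture. A call takes as long as a camera call.
- arm.find_in(camera, query): "centre" ([x, y, z] in m, in world coordinates, good to about 4 mm: the middle of the surface that is visible of it).
- arm.masks_of(camera, query): "pixels" (384x512 bool, what is visible of it).
- arm.mark_of(camera, query): "centre" ([x, y, z] in m, in world coordinates, good to about 4 mm: a listed point, or the origin of a listed thing).
The state is a dict: "t": time; "q": joint angles; "qd": joint speeds; "joint_efforts": joint torques, N m; "eef_pos": TCP position; "ee_rot": TCP orientation; "force": force on the tool from outside, world axes, zero at the start; "moment": the same for the moment, N m; "width": finger opening in m; "gripper_force": force on a finger pad.
Only numpy, scipy, OpenCV 4.12 (cv2) and the standard library are available. Lean on these libraries where they do the work, as an engineer would, in place of code of your own. Each camera call takes 0.05 s, during which the arm holds its last target. There are 200 camera calls.

## Task

Move the four amber containers from the warm rack (the one with white collars) to the empty cooling rack (the one with walled bays), one in each bay, in reverse order: the container next to the lifting loop of the warm rack goes to the bay farthest from the lifting loop of the cooling rack, and so on along the row, so that the one farthest from the loop ends up next to the loop. Keep them upright all the way, set each one down on the floor of its bay without dropping it, and let go.

Things in the scene. Friction and masses are not known exactly. Their poses are not given: they have to be found in the camera images.
- warm_rack: Source rack, fixed: flat perforated steel tray 88 x 332, floor 12 above the counter, no walls; four containers stand on it in white collars. Origin: centre of its underside; y runs along the row to the end with its one steel lifting loop (60 wide, 64 high, y 163 to 200); places at y = -120, -40, 40, 120, x = 0. Nearer or farther than the cooling rack. Sizes in mm.
- cool_rack: Target rack, fixed, empty: same tray and loop, floor 12 above the counter, with steel walls (4 thick, tops 20 above the floor) forming four bays in a row, each 76 x 76 inside. Origin: centre of its underside; y runs along the row to the end with the loop; bay centres at y = -120, -40, 40, 120, x = 0. A container stands with its underside on the floor. Sizes in mm.
- wide_jar: Loose wide round amber jar, diameter 60, body to 66 high, white screw lid of diameter 56 on top, 85 high in all, about 0.26 kg. Origin at the centre of its underside, z up. Sizes in mm.
- tall_bottle: Loose slim round amber bottle, body diameter 48 straight to 74 high, tapering to a small white cap of diameter 31, 105 high in all (the tallest), about 0.2 kg. Origin at the centre of its underside, z up. Sizes in mm.
- short_jar: Loose short round amber jar, diameter 54 all the way to 62 high (amber to 48, then a white lid), with a small white button on the lid of diameter about 20, 70 high in all (the shortest), about 0.18 kg. Origin at the centre of its underside, z up. Sizes in mm.
- square_bottle: Loose square amber bottle, 50 x 50 (sides along its x and y, roughly in line with the rack), body to 74 high, round white cap of diameter 36, 92 high in all, about 0.24 kg. Origin at the centre of its underside, z up. Sizes in mm.
- wide_collar: Flat white plastic ring, inside diameter 70, outside 78, in which the wide jar starts. Fixed, it stays and keeps showing that start place (any of the four on the warm rack). 8 high; origin at the centre of its underside, on the rack's floor. Sizes in mm.
- tall_collar: Flat white plastic ring, inside diameter 58, outside 72, in which the tall bottle starts. Fixed, it stays and keeps showing that start place (any of the four on the warm rack). 8 high; origin at the centre of its underside, on the rack's floor. Sizes in mm.
- short_collar: Flat white plastic ring, inside diameter 64, outside 78, in which the short jar starts. Fixed, it stays and keeps showing that start place (any of the four on the warm rack). 8 high; origin at the centre of its underside, on the rack's floor. Sizes in mm.
- square_collar: Flat white plastic square frame, inside 60 x 60, outside 74 x 74, in which the square bottle starts. Fixed, it stays and keeps showing that start place (any of the four on the warm rack). 8 high; origin at the centre of its underside, on the rack's floor. Sizes in mm.

How it is judged:
By the outcome, as a careful person would: the job done as asked, in the order asked, and still so for the second after the job is handed in, with the robot touching nothing.
It also fails if it takes over 112 s, if anything falls off the work surface, if the arm or the gripper's body presses on something with over 40 N, if the wrist force passes 120 N, or if a joint passes its speed limit or range.

## Working session

There is one attempt and no reset: what is moved stays moved. The work goes in short steps, Python scripts to look and compute and a shell command to move; the robot and the scene stay as the last step left them, time stands still between calls to the robot, and variables do not carry over. Pictures are saved under pics/ and viewed, at most 14 in all, crops included, and the job is handed in when it is done.

```bash
ls; mkdir -p pics; python3 - <<'E'
from station import arm
import cv2,numpy as np
s=arm.get_state();print({k:np.round(v,3).tolist() for k,v in s.items()}, arm.grip_point_offset)
a=arm.grab_frame("scene");b=arm.grab_frame("side")
cv2.imwrite("pics/a.png",np.hstack([a,b])[:,:,::-1][:, :, :])
im=np.hstack([a,b])[:,:,::-1];cv2.imwrite("pics/a.png",cv2.resize(np.vstack([a,b])[:,:,::-1],(400,600)))
cv2.imwrite("pics/scene.png",a[:,:,::-1]);cv2.imwrite("pics/side.png",b[:,:,::-1])
for c in("scene","side"):
  for n in "warm_rack cool_rack wide_jar tall_bottle short_jar square_bottle wide_collar tall_collar short_collar square_collar".split():
    print(c,n,[(np.round(d["centre"],3).tolist(),round(d["confidence"],2)) for d in arm.mark_of(c,n)][:3])
E
```

```text
pics
{'t': 0.0, 'q': [-1.038, 0.359, 0.011, -0.0, -1.224, -0.288], 'qd': [-0.0, 0.0, 0.0, -0.001, -0.001, 0.0], 'joint_efforts': [-0.001, -58.271, 29.304, 6.997, 0.007, -0.0], 'eef_pos': [0.163, -0.654, 0.226], 'ee_rot': [3.14, -0.0, -2.897], 'force': [0.054, 0.214, 0.529], 'moment': [-0.01, 0.063, 0.037], 'gripper_force': 0.0, 'width': 0.088} 0.0188
scene warm_rack [([0.641, 0.045, 0.004], 0.78)]
scene cool_rack [([0.473, 0.013, 0.003], 0.61)]
scene wide_jar [([0.643, 0.084, 0.012], 0.86)]
scene tall_bottle [([0.632, -0.076, 0.01], 0.81)]
scene short_jar []
scene square_bottle [([0.645, 0.162, 0.013], 0.63), ([0.472, 0.012, 0.0], 0.53)]
scene wide_collar [([0.644, 0.002, 0.011], 0.48)]
scene tall_collar []
scene short_collar []
scene square_collar []
side warm_rack [([0.64, 0.041, -0.001], 0.63)]
side cool_rack [([0.472, 0.017, -0.002], 0.85)]
side wide_jar [([0.641, 0.085, 0.01], 0.58)]
side tall_bottle [([0.634, -0.076, 0.008], 0.6)]
side short_jar [([0.635, 0.005, 0.011], 0.69)]
side square_bottle [([0.647, 0.162, 0.012], 0.82)]
side wide_collar [([0.643, 0.084, 0.012], 0.86)]
side tall_collar [([0.635, -0.081, 0.012], 0.69)]
side short_collar [([0.641, 0.001, 0.011], 0.8)]
side square_collar [([0.647, 0.162, 0.011], 0.95), ([0.47, 0.014, -0.001], 0.5), ([0.636, 0.005, 0.011], 0.3)]
```

View pics/scene.png

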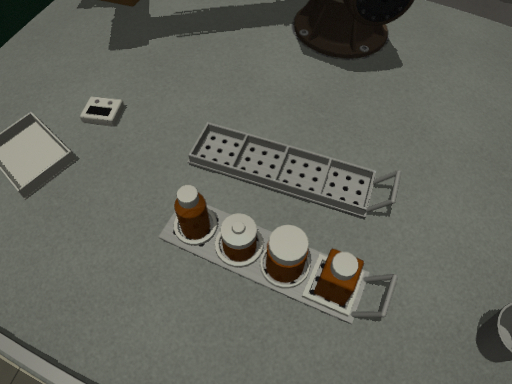

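View pics/side.png

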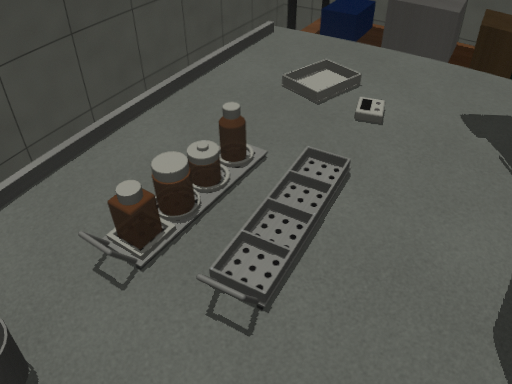

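Both pictures show the two racks with loops at the +y end (right in scene: loops at about (385,190) and (378,295)). The row from the loop is square, wide, short, tall. Next I fit the rack poses.

```bash
cat > h.py <<'E'
from station import arm
import cv2,numpy as np
def proj(cam,P,C=None):
    c=C or arm.calibration(cam);T=np.linalg.inv(np.array(c["world_from_camera"]))
    K=np.array([[c["fx"],0,c["cx"]],[0,c["fy"],c["cy"]],[0,0,1]])
    return cv2.projectPoints(np.asarray(P,float).reshape(-1,3),cv2.Rodrigues(T[:3,:3])[0],T[:3,3],K,np.array(c["dist_coeffs"]))[0][:,0]
def rack(p,P):
    x,y,t=p;P=np.asarray(P,float).reshape(-1,3);c,s=np.cos(t),np.sin(t)
    return np.c_[x+c*P[:,0]-s*P[:,1],y+s*P[:,0]+c*P[:,1],P[:,2]]
def box(x,y0,y1,z0,z1): return [[a,b,c] for a in(-x,x) for b in(y0,y1) for c in(z0,z1)]
E
python3 - <<'E'
from h import *
from scipy.optimize import minimize
C={c:arm.calibration(c) for c in("scene","side")}
for c in C:
    arm.grab_frame(c)
M={c:max(arm.masks_of(c,"cool_rack"),key=lambda d:d["confidence"]) for c in C}
print({c:(M[c]["confidence"],M[c]["pixels"].sum()) for c in C})
def f(p):
    e=0
    for c in C:
        r=np.zeros((384*4,512*4),np.uint8)
        q=np.vstack([box(.044,-.166,.166,0,.012),box(.042,-.162,.162,.012,.032)])
        h=cv2.convexHull(proj(c,rack(p,q),C[c]).astype(np.float32))
        cv2.fillPoly(r,[np.round((h*4+1.5)).astype(int)],255)
        r=cv2.resize(r,(512,384),interpolation=cv2.INTER_AREA)/255.
        m=M[c]["pixels"].astype(float)
        d=np.abs(r-m)
        # ignore the loop
        l=cv2.convexHull(proj(c,rack(p0,box(.04,.166,.21,0,.07)),C[c]).astype(np.float32)).astype(int)
        w=np.zeros((384,512),np.uint8);cv2.fillPoly(w,[l],1);d[w>0]=0
        e+=d.sum()
    return e
p0=[.4725,.015,-.05]
r=minimize(f,p0,method="Nelder-Mead",options=dict(initial_simplex=[[.4725,.015,-.05],[.478,.015,-.05],[.4725,.022,-.05],[.4725,.015,.02]]))
print(r.x,r.fun)
wp=[]
T=dict(square=120,wide=40,short=-40,tall=-120)
obs={k:[] for k in T};col={k:[] for k in T}
for c in C:
  for n,o in(("square_bottle","square"),("wide_jar","wide"),("short_jar","short"),("tall_bottle","tall"),("square_collar","square"),("wide_collar","wide"),("short_collar","short"),("tall_collar","tall")):
    for d in arm.mark_of(c,n)[:1]:
      (col if "collar" in n else obs)[o].append(d["centre"][:2])
for k in T: print(k,np.round(np.mean(obs[k],0),4) if obs[k] else 0,np.round(np.mean(col[k],0),4) if col[k] else 0)
a=arm.grab_frame("side");b=arm.grab_frame("scene")
for im,c in((a,"side"),(b,"scene")):
  im=im.copy()
  for y0 in(-.12,-.04,.04,.12):
    for z in(.012,.032):
      cv2.polylines(im,[np.round(proj(c,rack(r.x,[[x,y0+y,z] for x,y in((-.038,-.038),(.038,-.038),(.038,.038),(-.038,.038))]))).astype(int)],True,(255,0,0) if z<.02 else (0,255,0),1)
  if c=="side":o=cv2.resize(im[140:310,200:365],None,fx=2.4,fy=2.4)
  else:o2=cv2.resize(im[115:220,180:405],None,fx=1.77,fy=1.77)
w=max(o.shape[1],o2.shape[1])
o=np.vstack([cv2.copyMakeBorder(q,0,0,0,w-q.shape[1],cv2.BORDER_CONSTANT) for q in(o,o2)])
cv2.imwrite("pics/fit.png",o[:,:,::-1]);print(o.shape)
E
```

```text
Traceback (most recent call last):
ValueError: max() iterable argument is empty
```

```bash
cat > fit.py <<'E'
from h import *
from scipy.optimize import minimize
C={c:arm.calibration(c) for c in("scene","side")}
M={}
for c in C:
    for _ in range(6):
        arm.grab_frame(c);m=arm.masks_of(c,"cool_rack")
        if m: M[c]=m[0];break
print({c:(M[c]["confidence"],M[c]["pixels"].sum()) for c in M})
p0=[.4725,.015,-.05]
def f(p):
    e=0
    for c in M:
        r=np.zeros((384*4,512*4),np.uint8)
        q=np.vstack([box(.044,-.166,.166,0,.012),box(.042,-.162,.162,.012,.032)])
        h=cv2.convexHull(proj(c,rack(p,q),C[c]).astype(np.float32))
        cv2.fillPoly(r,[np.round((h*4+1.5)).astype(int)],255)
        r=cv2.resize(r,(512,384),interpolation=cv2.INTER_AREA)/255.
        d=np.abs(r-M[c]["pixels"])
        l=cv2.convexHull(proj(c,rack(p0,box(.04,.166,.21,0,.07)),C[c]).astype(np.float32)).astype(int)
        w=np.zeros((384,512),np.uint8);cv2.fillPoly(w,[l],1);d[w>0]=0
        e+=d.sum()
    return e
r=minimize(f,p0,method="Nelder-Mead",options=dict(initial_simplex=[[.4725,.015,-.05],[.478,.015,-.05],[.4725,.022,-.05],[.4725,.015,.02]]))
print(r.x,r.fun)
T="square_bottle wide_jar short_jar tall_bottle square_collar wide_collar short_collar tall_collar".split()
obs={k:[] for k in T}
for _ in range(2):
 for c in C:
  arm.grab_frame(c)
  for n in T:
    for d in arm.mark_of(c,n)[:1]: obs[n].append(d["centre"][:2])
for k in T: print(k,len(obs[k]),np.round(np.median(obs[k],0),4))
a=arm.grab_frame("side");b=arm.grab_frame("scene")
for im,c in((a,"side"),(b,"scene")):
  im=im.copy()
  for y0 in(-.12,-.04,.04,.12):
    for z in(.012,.032):
      cv2.polylines(im,[np.round(proj(c,rack(r.x,[[x,y0+y,z] for x,y in((-.038,-.038),(.038,-.038),(.038,.038),(-.038,.038))]))).astype(int)],True,(255,0,0) if z<.02 else (0,255,0),1)
  if c=="side":o=cv2.resize(im[140:310,200:365],None,fx=2.4,fy=2.4)
  else:o2=cv2.resize(im[115:220,180:405],None,fx=1.77,fy=1.77)
w=max(o.shape[1],o2.shape[1])
o=np.vstack([cv2.copyMakeBorder(q,0,0,0,w-q.shape[1],cv2.BORDER_CONSTANT) for q in(o,o2)])
cv2.imwrite("pics/fit.png",o[:,:,::-1]);print(o.shape)
E
python3 fit.py
```

```text
{'scene': (0.76, np.int64(9344)), 'side': (0.73, np.int64(10278))}
[0.47136207 0.01312617 0.03430538] 800.9686274509804
square_bottle 3 [0.6451 0.1632]
wide_jar 4 [0.6424 0.0847]
short_jar 4 [0.6419 0.0052]
tall_bottle 4 [ 0.6354 -0.0763]
square_collar 2 [0.6482 0.1632]
wide_collar 2 [0.643  0.0842]
short_collar 3 [0.6377 0.0024]
tall_collar 4 [ 0.6337 -0.0776]
(594, 398, 3)
```

View pics/fit.png

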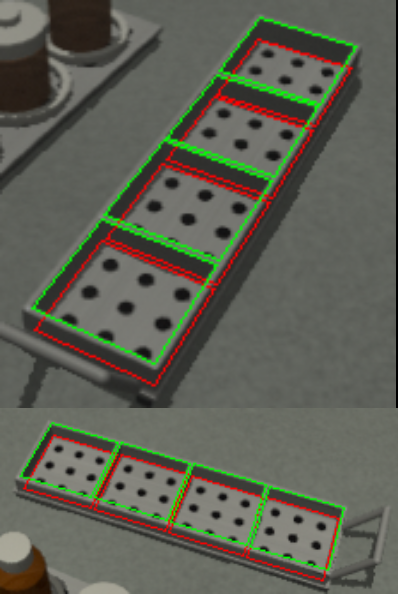

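```bash
python3 -m crank '[{"dx":-40,"dy":40.6,"dz":0,"wz":-76},{"dx":-40,"dy":40.6,"dz":0,"wz":-76},{"dx":-40,"dy":40.6,"dz":0,"wz":-76},{"dx":-40,"dy":40.6,"dz":0,"wz":-76},{"dx":-40,"dy":40.6,"dz":0,"wz":-76},{"dx":-40,"dy":40.6,"dz":0,"wz":-76},{"dx":-40,"dy":40.6,"dz":0,"wz":-76},{"dx":-40,"dy":40.6,"dz":0,"wz":-76},{"dx":-40,"dy":40.6,"dz":0,"wz":-76},{"dx":-40,"dy":40.6,"dz":0,"wz":-76}]' 8.76 25
```

```text
$[0]: bad value
```

```bash
python3 -m crank '[{"dx":-40,"dy":40.6,"dz":0,"wx":0,"wy":0,"wz":-76},{"dx":-40,"dy":40.6,"dz":0,"wx":0,"wy":0,"wz":-76},{"dx":-40,"dy":40.6,"dz":0,"wx":0,"wy":0,"wz":-76},{"dx":-40,"dy":40.6,"dz":0,"wx":0,"wy":0,"wz":-76},{"dx":-40,"dy":40.6,"dz":0,"wx":0,"wy":0,"wz":-76},{"dx":-40,"dy":40.6,"dz":0,"wx":0,"wy":0,"wz":-76},{"dx":-40,"dy":40.6,"dz":0,"wx":0,"wy":0,"wz":-76},{"dx":-40,"dy":40.6,"dz":0,"wx":0,"wy":0,"wz":-76},{"dx":-40,"dy":40.6,"dz":0,"wx":0,"wy":0,"wz":-76},{"dx":-40,"dy":40.6,"dz":0,"wx":0,"wy":0,"wz":-76}]' 8.76 25
```

```text
t: 4.65
eef_pos: [0.455, -0.1611, 0.2268]
ee_rot: [-3.141, 0.0, -1.566]
force: [-0.1, -0.7, -0.9]
width: 0.0876
gripper_force: 0.0
```

```bash
python3 -m crank '[{"dx":-32.4,"dy":-19.1,"dz":0,"wx":0,"wy":0,"wz":0},{"dx":-32.4,"dy":-19.1,"dz":0,"wx":0,"wy":0,"wz":0},{"dx":-32.4,"dy":-19.1,"dz":0,"wx":0,"wy":0,"wz":0},{"dx":-32.4,"dy":-19.1,"dz":0,"wx":0,"wy":0,"wz":0},{"dx":-32.4,"dy":-19.1,"dz":0,"wx":0,"wy":0,"wz":0},{"dx":-32.4,"dy":-19.1,"dz":0,"wx":0,"wy":0,"wz":0},{"dx":-32.4,"dy":-19.1,"dz":0,"wx":0,"wy":0,"wz":0},{"dx":-32.4,"dy":-19.1,"dz":5,"wx":0,"wy":0,"wz":0},{"dx":-32.4,"dy":-19.1,"dz":7,"wx":0,"wy":0,"wz":0},{"dx":-32.4,"dy":-19.1,"dz":7,"wx":0,"wy":0,"wz":0}]'
python3 - <<'E'
from h import *
im=arm.grab_frame("wrist");cv2.imwrite("pics/w1.png",im[:,:,::-1])
s=arm.get_state();print(s["eef_pos"],s["ee_rot"])
for n in("square_bottle","wide_jar","short_jar","tall_bottle"): print(n,[(np.round(d["centre"],4).tolist(),round(d["confidence"],2)) for d in arm.mark_of("wrist",n)][:2])
E
```

```text
t: 5.9
eef_pos: [0.643, 0.1585, 0.1549]
ee_rot: [3.138, -0.002, -1.571]
force: [0.7, -0.2, 0.7]
width: 0.0879
gripper_force: 0.0
[0.64401395 0.15895603 0.15663875] [ 3.14092061e+00 -8.32172679e-04 -1.57097975e+00]
square_bottle [([0.6503, 0.1661, 0.0088], 0.88)]
wide_jar [([0.6441, 0.0811, 0.0131], 0.94)]
short_jar [([0.6436, 0.0054, 0.0155], 0.73)]
tall_bottle []
```

View pics/w1.png

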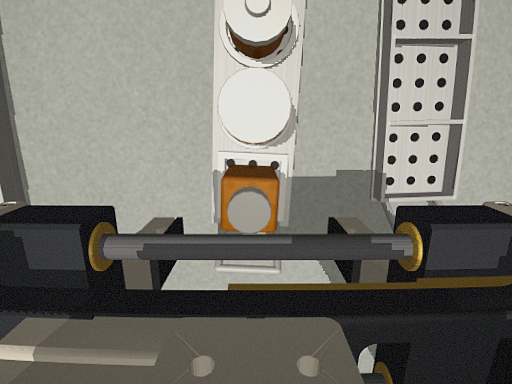

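The wrist view has the square bottle (cap at (249,208)) between the open fingers (165 and 360). It's about 3 mm off centre, so I correct and descend.

```bash
python3 -m crank '[{"dx":-0.4,"dy":-0.3,"dz":0,"wx":0,"wy":0,"wz":0},{"dx":-0.4,"dy":-0.3,"dz":3,"wx":0,"wy":0,"wz":0},{"dx":-0.4,"dy":-0.3,"dz":6,"wx":0,"wy":0,"wz":0},{"dx":-0.4,"dy":-0.3,"dz":9,"wx":0,"wy":0,"wz":0},{"dx":-0.4,"dy":-0.3,"dz":10.9,"wx":0,"wy":0,"wz":0},{"dx":-0.4,"dy":-0.3,"dz":10.9,"wx":0,"wy":0,"wz":0},{"dx":-0.4,"dy":-0.3,"dz":10.9,"wx":0,"wy":0,"wz":0},{"dx":-0.4,"dy":-0.3,"dz":10.9,"wx":0,"wy":0,"wz":0},{"dx":-0.4,"dy":-0.3,"dz":10.9,"wx":0,"wy":0,"wz":0},{"dx":-0.4,"dy":-0.3,"dz":10.9,"wx":0,"wy":0,"wz":0}]'
python3 -m crank '[{"dx":0,"dy":0,"dz":0,"wx":0,"wy":0,"wz":0},{"dx":0,"dy":0,"dz":0,"wx":0,"wy":0,"wz":0},{"dx":0,"dy":0,"dz":0,"wx":0,"wy":0,"wz":0},{"dx":0,"dy":0,"dz":0,"wx":0,"wy":0,"wz":0},{"dx":0,"dy":0,"dz":0,"wx":0,"wy":0,"wz":0},{"dx":0,"dy":0,"dz":0,"wx":0,"wy":0,"wz":0},{"dx":0,"dy":0,"dz":0,"wx":0,"wy":0,"wz":0},{"dx":0,"dy":0,"dz":0,"wx":0,"wy":0,"wz":0},{"dx":0,"dy":0,"dz":0,"wx":0,"wy":0,"wz":0},{"dx":0,"dy":0,"dz":0,"wx":0,"wy":0,"wz":0}]' 3 25
```

```text
t: 7.4
eef_pos: [0.6473, 0.1642, 0.0481]
ee_rot: [-3.141, 0.0, -1.57]
force: [0.3, 0.3, 0.1]
width: 0.0876
gripper_force: 0.0
t: 8.65
eef_pos: [0.6472, 0.1641, 0.0476]
ee_rot: [-3.141, 0.0, -1.57]
force: [-0.1, 0.5, -2.0]
width: 0.0508
gripper_force: 24.7
```

```bash
python3 -m crank '[{"dx":0,"dy":0,"dz":-3,"wx":0,"wy":0,"wz":0},{"dx":0,"dy":0,"dz":-8,"wx":0,"wy":0,"wz":0},{"dx":0,"dy":0,"dz":-13,"wx":0,"wy":0,"wz":0},{"dx":2,"dy":2,"dz":-15,"wx":0,"wy":0,"wz":0},{"dx":6,"dy":4,"dz":-15,"wx":0,"wy":0,"wz":0},{"dx":11,"dy":7,"dz":-15,"wx":0,"wy":0,"wz":0},{"dx":16,"dy":10.2,"dz":-15,"wx":0,"wy":0,"wz":0},{"dx":21,"dy":13.4,"dz":-15,"wx":0,"wy":0,"wz":0},{"dx":25,"dy":16,"dz":-15,"wx":0,"wy":0,"wz":0},{"dx":27,"dy":17.1,"dz":-15,"wx":0,"wy":0,"wz":0}]'
python3 -m crank '[{"dx":0,"dy":0,"dz":0,"wx":0,"wy":0,"wz":0},{"dx":0,"dy":0,"dz":2,"wx":0,"wy":0,"wz":0},{"dx":0,"dy":0,"dz":4,"wx":0,"wy":0,"wz":0},{"dx":0,"dy":0,"dz":6,"wx":0,"wy":0,"wz":0},{"dx":0,"dy":0,"dz":8,"wx":0,"wy":0,"wz":0},{"dx":0,"dy":0,"dz":9,"wx":0,"wy":0,"wz":0},{"dx":0,"dy":0,"dz":9.5,"wx":0,"wy":0,"wz":0},{"dx":0,"dy":0,"dz":9.5,"wx":0,"wy":0,"wz":0},{"dx":0,"dy":0,"dz":9.5,"wx":0,"wy":0,"wz":0},{"dx":0,"dy":0,"dz":9.5,"wx":0,"wy":0,"wz":0}]'
python3 - <<'E'
from h import *
o=[]
for c,b in(("scene",(80,260,170,420)),("wrist",(0,384,0,512))):
    im=arm.grab_frame(c);o.append(cv2.resize(im[b[0]:b[1],b[2]:b[3]],(400,288)))
cv2.imwrite("pics/p1.png",np.vstack(o)[:,:,::-1])
for c in("scene","wrist"): print([(np.round(d["centre"],4).tolist(),round(d["confidence"],2)) for d in arm.mark_of(c,"square_bottle")][:2],[(np.round(d["centre"],4).tolist(),round(d["confidence"],2)) for d in arm.mark_of(c,"cool_rack")][:2])
s=arm.get_state();print(s["eef_pos"])
E
```

```text
t: 9.9
eef_pos: [0.4736, -0.1077, 0.1973]
ee_rot: [3.14, 0.0, -1.572]
force: [0.5, 0.0, -3.3]
width: 0.0503
gripper_force: 24.7
t: 11.15
eef_pos: [0.4766, -0.106, 0.1031]
ee_rot: [-3.141, 0.0, -1.57]
force: [0.3, -0.6, -3.0]
width: 0.0504
gripper_force: 24.7
[([0.476, -0.1071, 0.0691], 0.68), ([0.6355, -0.0817, 0.0088], 0.47)] [([0.4723, 0.0103, -0.002], 0.69)]
[([0.4794, -0.108, 0.0626], 0.68)] []
[ 0.47623087 -0.10601927  0.10265261]
```

View pics/p1.png

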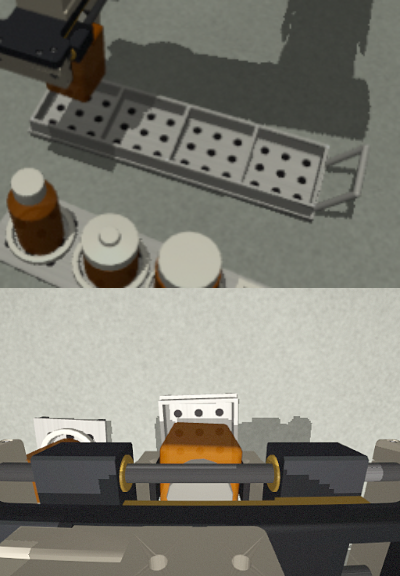

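The bottle hangs over the end bay, and its sides line up with the bay walls at 160–240 px in the wrist half. I lower it.

```bash
python3 -m crank '[{"dx":0,"dy":0,"dz":1.5,"wx":0,"wy":0,"wz":0},{"dx":0,"dy":0,"dz":3,"wx":0,"wy":0,"wz":0},{"dx":0,"dy":0,"dz":4,"wx":0,"wy":0,"wz":0},{"dx":0,"dy":0,"dz":4.6,"wx":0,"wy":0,"wz":0},{"dx":0,"dy":0,"dz":5,"wx":0,"wy":0,"wz":0},{"dx":0,"dy":0,"dz":5.2,"wx":0,"wy":0,"wz":0},{"dx":0,"dy":0,"dz":5.3,"wx":0,"wy":0,"wz":0},{"dx":0,"dy":0,"dz":5.4,"wx":0,"wy":0,"wz":0},{"dx":0,"dy":0,"dz":5.45,"wx":0,"wy":0,"wz":0},{"dx":0,"dy":0,"dz":5.45,"wx":0,"wy":0,"wz":0}]'
```

```text
t: 12.7
eef_pos: [0.4763, -0.106, 0.0481]
ee_rot: [-3.142, -0.0, -1.57]
force: [-0.4, -0.3, -3.1]
width: 0.0506
gripper_force: 24.7
```

```bash
python3 -m crank '[{"dx":0,"dy":0,"dz":0.05,"wx":0,"wy":0,"wz":0},{"dx":0,"dy":0,"dz":0.05,"wx":0,"wy":0,"wz":0},{"dx":0,"dy":0,"dz":0.1,"wx":0,"wy":0,"wz":0},{"dx":0,"dy":0,"dz":0.1,"wx":0,"wy":0,"wz":0},{"dx":0,"dy":0,"dz":0.1,"wx":0,"wy":0,"wz":0},{"dx":0,"dy":0,"dz":0.1,"wx":0,"wy":0,"wz":0},{"dx":0,"dy":0,"dz":0.1,"wx":0,"wy":0,"wz":0},{"dx":0,"dy":0,"dz":0.1,"wx":0,"wy":0,"wz":0},{"dx":0,"dy":0,"dz":0.1,"wx":0,"wy":0,"wz":0},{"dx":0,"dy":0,"dz":0.1,"wx":0,"wy":0,"wz":0}]'
```

```text
t: 13.95
eef_pos: [0.4763, -0.106, 0.0475]
ee_rot: [-3.141, -0.0, -1.57]
force: [-1.6, 0.6, 6.2]
width: 0.0499
gripper_force: 24.7
```

```bash
python3 -m crank '[{"dx":0,"dy":0,"dz":0,"wx":0,"wy":0,"wz":0},{"dx":0,"dy":0,"dz":0,"wx":0,"wy":0,"wz":0},{"dx":0,"dy":0,"dz":0,"wx":0,"wy":0,"wz":0},{"dx":0,"dy":0,"dz":0,"wx":0,"wy":0,"wz":0},{"dx":0,"dy":0,"dz":0,"wx":0,"wy":0,"wz":0},{"dx":0,"dy":0,"dz":-2,"wx":0,"wy":0,"wz":0},{"dx":0,"dy":0,"dz":-6,"wx":0,"wy":0,"wz":0},{"dx":0,"dy":0,"dz":-11,"wx":0,"wy":0,"wz":0},{"dx":0,"dy":0,"dz":-15,"wx":0,"wy":0,"wz":0},{"dx":0,"dy":0,"dz":-15,"wx":0,"wy":0,"wz":0}]' 8.76
python3 -m crank '[{"dx":-4,"dy":-3.5,"dz":0,"wx":0,"wy":0,"wz":0},{"dx":-8,"dy":-7,"dz":0,"wx":0,"wy":0,"wz":0},{"dx":-12,"dy":-10.5,"dz":0,"wx":0,"wy":0,"wz":0},{"dx":-16,"dy":-14,"dz":0,"wx":0,"wy":0,"wz":0},{"dx":-19.1,"dy":-16.7,"dz":0,"wx":0,"wy":0,"wz":0},{"dx":-19.1,"dy":-16.7,"dz":1,"wx":0,"wy":0,"wz":0},{"dx":-19.1,"dy":-16.7,"dz":3,"wx":0,"wy":0,"wz":0},{"dx":-19.1,"dy":-16.7,"dz":4,"wx":0,"wy":0,"wz":0},{"dx":-19.1,"dy":-16.7,"dz":4,"wx":0,"wy":0,"wz":0},{"dx":-19.1,"dy":-16.7,"dz":4,"wx":0,"wy":0,"wz":0}]'
python3 - <<'E'
from h import *
s=arm.get_state();print(s["eef_pos"],s["ee_rot"])
o=[]
for c,b in(("side",(100,300,150,400)),("wrist",(0,384,0,512))):
    im=arm.grab_frame(c);o.append(cv2.resize(im[b[0]:b[1],b[2]:b[3]],(400,300)))
cv2.imwrite("pics/p2.png",np.vstack(o)[:,:,::-1])
for c,n in(("side","square_bottle"),("wrist","wide_jar"),("side","wide_jar")): print(n,[(np.round(d["centre"],4).tolist(),round(d["confidence"],2)) for d in arm.mark_of(c,n)][:2])
E
```

```text
t: 15.2
eef_pos: [0.4782, -0.1059, 0.2004]
ee_rot: [-3.135, 0.001, -1.57]
force: [0.0, 0.6, -1.6]
width: 0.0876
gripper_force: 0.0
t: 16.45
eef_pos: [0.6434, 0.0848, 0.1578]
ee_rot: [-3.141, 0.0, -1.571]
force: [0.6, 0.0, 0.4]
width: 0.0878
gripper_force: 0.0
[0.64338653 0.08477684 0.15776157] [-3.14068351e+00  9.13304963e-05 -1.57054095e+00]
square_bottle []
wide_jar [([0.6425, 0.0846, 0.0153], 0.66)]
wide_jar [([0.6403, 0.0827, 0.0131], 0.6)]
```

View pics/p2.png

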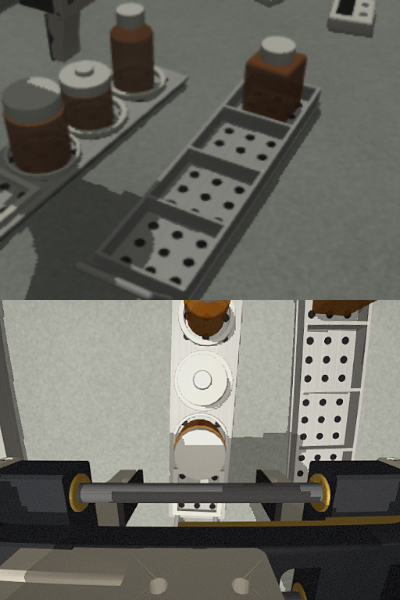

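The square bottle stands upright in the end bay (side half, (275,90)). The wide jar is between the fingers in the wrist half at (200,455). Grasping it now.

```bash
python3 -m crank '[{"dx":0,"dy":0,"dz":3,"wx":0,"wy":0,"wz":0},{"dx":0,"dy":0,"dz":6,"wx":0,"wy":0,"wz":0},{"dx":0,"dy":0,"dz":9,"wx":0,"wy":0,"wz":0},{"dx":0,"dy":0,"dz":10.5,"wx":0,"wy":0,"wz":0},{"dx":0,"dy":0,"dz":11.5,"wx":0,"wy":0,"wz":0},{"dx":0,"dy":0,"dz":11.5,"wx":0,"wy":0,"wz":0},{"dx":0,"dy":0,"dz":11.5,"wx":0,"wy":0,"wz":0},{"dx":0,"dy":0,"dz":11.5,"wx":0,"wy":0,"wz":0},{"dx":0,"dy":0,"dz":11.5,"wx":0,"wy":0,"wz":0},{"dx":0,"dy":0,"dz":11.5,"wx":0,"wy":0,"wz":0}]'
python3 -m crank '[{"dx":0,"dy":0,"dz":0,"wx":0,"wy":0,"wz":0},{"dx":0,"dy":0,"dz":0,"wx":0,"wy":0,"wz":0},{"dx":0,"dy":0,"dz":0,"wx":0,"wy":0,"wz":0},{"dx":0,"dy":0,"dz":0,"wx":0,"wy":0,"wz":0},{"dx":0,"dy":0,"dz":0,"wx":0,"wy":0,"wz":0},{"dx":0,"dy":0,"dz":0,"wx":0,"wy":0,"wz":0},{"dx":0,"dy":0,"dz":0,"wx":0,"wy":0,"wz":0},{"dx":0,"dy":0,"dz":0,"wx":0,"wy":0,"wz":0},{"dx":0,"dy":0,"dz":0,"wx":0,"wy":0,"wz":0},{"dx":0,"dy":0,"dz":0,"wx":0,"wy":0,"wz":0}]' 4 25
```

```text
t: 17.95
eef_pos: [0.6432, 0.0851, 0.0423]
ee_rot: [-3.141, 0.0, -1.57]
force: [1.4, -0.0, -0.1]
width: 0.0875
gripper_force: 0.0
t: 19.2
eef_pos: [0.6431, 0.0851, 0.042]
ee_rot: [-3.142, 0.0, -1.57]
force: [1.3, 0.2, -1.1]
width: 0.0598
gripper_force: 25.0
```

```bash
python3 -m crank '[{"dx":0,"dy":0,"dz":-3,"wx":0,"wy":0,"wz":0},{"dx":0,"dy":0,"dz":-8,"wx":0,"wy":0,"wz":0},{"dx":0,"dy":0,"dz":-13,"wx":0,"wy":0,"wz":0},{"dx":1,"dy":1.5,"dz":-15,"wx":0,"wy":0,"wz":0},{"dx":3,"dy":4.5,"dz":-15,"wx":0,"wy":0,"wz":0},{"dx":5,"dy":7.6,"dz":-15,"wx":0,"wy":0,"wz":0},{"dx":7,"dy":10.7,"dz":-15,"wx":0,"wy":0,"wz":0},{"dx":9,"dy":13.8,"dz":-15,"wx":0,"wy":0,"wz":0},{"dx":10.5,"dy":16.2,"dz":-15,"wx":0,"wy":0,"wz":0},{"dx":11.1,"dy":17,"dz":-15,"wx":0,"wy":0,"wz":0}]'
python3 -m crank '[{"dx":0,"dy":0,"dz":0,"wx":0,"wy":0,"wz":0},{"dx":0,"dy":0,"dz":2,"wx":0,"wy":0,"wz":0},{"dx":0,"dy":0,"dz":4,"wx":0,"wy":0,"wz":0},{"dx":0,"dy":0,"dz":6,"wx":0,"wy":0,"wz":0},{"dx":0,"dy":0,"dz":8,"wx":0,"wy":0,"wz":0},{"dx":0,"dy":0,"dz":9.5,"wx":0,"wy":0,"wz":0},{"dx":0,"dy":0,"dz":10.5,"wx":0,"wy":0,"wz":0},{"dx":0,"dy":0,"dz":11,"wx":0,"wy":0,"wz":0},{"dx":0,"dy":0,"dz":11,"wx":0,"wy":0,"wz":0},{"dx":0,"dy":0,"dz":11,"wx":0,"wy":0,"wz":0}]'
python3 - <<'E'
from h import *
o=[]
for c,b in(("side",(100,300,150,400)),("scene",(80,260,170,420))):
    im=arm.grab_frame(c);o.append(cv2.resize(im[b[0]:b[1],b[2]:b[3]],(400,300)))
cv2.imwrite("pics/p3.png",np.vstack(o)[:,:,::-1])
E
```

```text
t: 20.45
eef_pos: [0.4714, -0.0267, 0.192]
ee_rot: [3.141, 0.0, -1.571]
force: [0.9, -0.3, -1.6]
width: 0.0596
gripper_force: 25.0
t: 21.7
eef_pos: [0.4736, -0.0259, 0.0825]
ee_rot: [-3.141, 0.0, -1.57]
force: [0.1, -0.4, -3.0]
width: 0.0595
gripper_force: 25.0
```

View pics/p3.png

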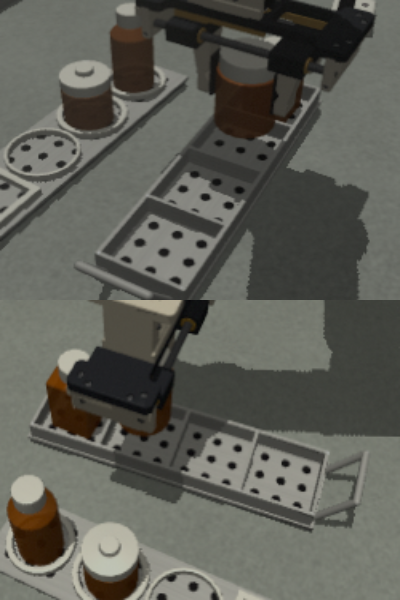

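The jar is upright over the second bay in both views (side (245,95), scene (145,410)). I lower it the rest of the way.

```bash
python3 -m crank '[{"dx":0,"dy":0,"dz":1,"wx":0,"wy":0,"wz":0},{"dx":0,"dy":0,"dz":2,"wx":0,"wy":0,"wz":0},{"dx":0,"dy":0,"dz":2.8,"wx":0,"wy":0,"wz":0},{"dx":0,"dy":0,"dz":3.3,"wx":0,"wy":0,"wz":0},{"dx":0,"dy":0,"dz":3.6,"wx":0,"wy":0,"wz":0},{"dx":0,"dy":0,"dz":3.8,"wx":0,"wy":0,"wz":0},{"dx":0,"dy":0,"dz":3.9,"wx":0,"wy":0,"wz":0},{"dx":0,"dy":0,"dz":3.95,"wx":0,"wy":0,"wz":0},{"dx":0,"dy":0,"dz":4,"wx":0,"wy":0,"wz":0},{"dx":0,"dy":0,"dz":4,"wx":0,"wy":0,"wz":0}]'
```

```text
t: 23.05
eef_pos: [0.4732, -0.026, 0.0421]
ee_rot: [-3.141, 0.0, -1.57]
force: [-0.5, 0.1, -2.9]
width: 0.0599
gripper_force: 25.0
```

```bash
python3 -m crank '[{"dx":0,"dy":0,"dz":0.03,"wx":0,"wy":0,"wz":0},{"dx":0,"dy":0,"dz":0.06,"wx":0,"wy":0,"wz":0},{"dx":0,"dy":0,"dz":0.09,"wx":0,"wy":0,"wz":0},{"dx":0,"dy":0,"dz":0.09,"wx":0,"wy":0,"wz":0},{"dx":0,"dy":0,"dz":0.09,"wx":0,"wy":0,"wz":0},{"dx":0,"dy":0,"dz":0.09,"wx":0,"wy":0,"wz":0},{"dx":0,"dy":0,"dz":0.09,"wx":0,"wy":0,"wz":0},{"dx":0,"dy":0,"dz":0.09,"wx":0,"wy":0,"wz":0},{"dx":0,"dy":0,"dz":0.09,"wx":0,"wy":0,"wz":0},{"dx":0,"dy":0,"dz":0.09,"wx":0,"wy":0,"wz":0}]'
```

```text
t: 24.3
eef_pos: [0.4733, -0.026, 0.0419]
ee_rot: [-3.141, -0.0, -1.57]
force: [-3.9, 0.7, 8.9]
width: 0.06
gripper_force: 25.0
```

```bash
python3 -m crank '[{"dx":0,"dy":0,"dz":0,"wx":0,"wy":0,"wz":0},{"dx":0,"dy":0,"dz":0,"wx":0,"wy":0,"wz":0},{"dx":0,"dy":0,"dz":0,"wx":0,"wy":0,"wz":0},{"dx":0,"dy":0,"dz":0,"wx":0,"wy":0,"wz":0},{"dx":0,"dy":0,"dz":0,"wx":0,"wy":0,"wz":0},{"dx":0,"dy":0,"dz":-2,"wx":0,"wy":0,"wz":0},{"dx":0,"dy":0,"dz":-6,"wx":0,"wy":0,"wz":0},{"dx":0,"dy":0,"dz":-11,"wx":0,"wy":0,"wz":0},{"dx":0,"dy":0,"dz":-15,"wx":0,"wy":0,"wz":0},{"dx":0,"dy":0,"dz":-15,"wx":0,"wy":0,"wz":0}]' 8.76
python3 -m crank '[{"dx":-0.7,"dy":-4,"dz":0,"wx":0,"wy":0,"wz":0},{"dx":-1.4,"dy":-8,"dz":0,"wx":0,"wy":0,"wz":0},{"dx":-2.1,"dy":-12,"dz":0,"wx":0,"wy":0,"wz":0},{"dx":-2.8,"dy":-15.5,"dz":0,"wx":0,"wy":0,"wz":0},{"dx":-3,"dy":-16.7,"dz":0,"wx":0,"wy":0,"wz":0},{"dx":-3,"dy":-16.7,"dz":1,"wx":0,"wy":0,"wz":0},{"dx":-3,"dy":-16.7,"dz":3,"wx":0,"wy":0,"wz":0},{"dx":-3,"dy":-16.7,"dz":4,"wx":0,"wy":0,"wz":0},{"dx":-3,"dy":-16.7,"dz":4,"wx":0,"wy":0,"wz":0},{"dx":-3,"dy":-16.7,"dz":4,"wx":0,"wy":0,"wz":0}]'
python3 - <<'E'
from h import *
s=arm.get_state();print(s["eef_pos"],s["ee_rot"])
o=[]
for c,b in(("side",(100,300,150,400)),("wrist",(0,384,0,512))):
    im=arm.grab_frame(c);o.append(cv2.resize(im[b[0]:b[1],b[2]:b[3]],(400,300)))
cv2.imwrite("pics/p4.png",np.vstack(o)[:,:,::-1])
for c,n in(("side","wide_jar"),("wrist","short_jar"),("side","short_jar"),("wrist","tall_bottle"),("side","tall_bottle")): print(n,[(np.round(d["centre"],4).tolist(),round(d["confidence"],2)) for d in arm.mark_of(c,n)][:2])
E
```

```text
t: 25.55
eef_pos: [0.4751, -0.0256, 0.1945]
ee_rot: [-3.135, 0.002, -1.57]
force: [0.4, -0.1, -0.7]
width: 0.0878
gripper_force: 0.0
t: 26.8
eef_pos: [0.6403, 0.0041, 0.1519]
ee_rot: [-3.141, 0.0, -1.57]
force: [-0.4, 0.2, 0.4]
width: 0.0877
gripper_force: 0.0
[0.64030457 0.00405167 0.15193234] [-3.14058324e+00  8.82562919e-05 -1.57015030e+00]
wide_jar [([0.4704, -0.0265, 0.0118], 0.76)]
short_jar [([0.6423, 0.005, 0.013], 0.74)]
short_jar [([0.6363, 0.0053, 0.011], 0.68)]
tall_bottle [([0.6352, -0.0788, 0.0129], 0.77)]
tall_bottle [([0.6328, -0.0707, 0.0129], 0.68)]
```

View pics/p4.png

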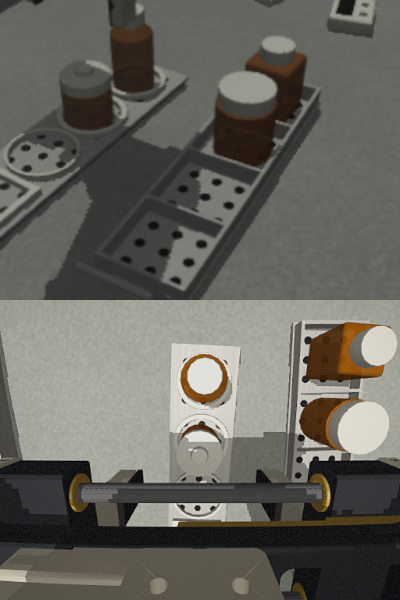

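The first two stand in their bays. In the wrist half the short jar is at (200,455), centred between the fingers. Grasping it.

```bash
python3 -m crank '[{"dx":0,"dy":0,"dz":3,"wx":0,"wy":0,"wz":0},{"dx":0,"dy":0,"dz":6,"wx":0,"wy":0,"wz":0},{"dx":0,"dy":0,"dz":9,"wx":0,"wy":0,"wz":0},{"dx":0,"dy":0,"dz":10.5,"wx":0,"wy":0,"wz":0},{"dx":0,"dy":0,"dz":11.2,"wx":0,"wy":0,"wz":0},{"dx":0,"dy":0,"dz":11.2,"wx":0,"wy":0,"wz":0},{"dx":0,"dy":0,"dz":11.2,"wx":0,"wy":0,"wz":0},{"dx":0,"dy":0,"dz":11.2,"wx":0,"wy":0,"wz":0},{"dx":0,"dy":0,"dz":11.2,"wx":0,"wy":0,"wz":0},{"dx":0,"dy":0,"dz":11.2,"wx":0,"wy":0,"wz":0}]'
python3 -m crank '[{"dx":0,"dy":0,"dz":0,"wx":0,"wy":0,"wz":0},{"dx":0,"dy":0,"dz":0,"wx":0,"wy":0,"wz":0},{"dx":0,"dy":0,"dz":0,"wx":0,"wy":0,"wz":0},{"dx":0,"dy":0,"dz":0,"wx":0,"wy":0,"wz":0},{"dx":0,"dy":0,"dz":0,"wx":0,"wy":0,"wz":0},{"dx":0,"dy":0,"dz":0,"wx":0,"wy":0,"wz":0},{"dx":0,"dy":0,"dz":0,"wx":0,"wy":0,"wz":0},{"dx":0,"dy":0,"dz":0,"wx":0,"wy":0,"wz":0},{"dx":0,"dy":0,"dz":0,"wx":0,"wy":0,"wz":0},{"dx":0,"dy":0,"dz":0,"wx":0,"wy":0,"wz":0}]' 3.5 25
```

```text
t: 28.4
eef_pos: [0.6403, 0.0041, 0.0394]
ee_rot: [-3.141, 0.0, -1.57]
force: [0.8, -0.6, 0.1]
width: 0.0873
gripper_force: 0.0
t: 29.65
eef_pos: [0.6402, 0.0041, 0.0391]
ee_rot: [-3.142, 0.0, -1.57]
force: [0.5, -0.3, -0.9]
width: 0.0535
gripper_force: 25.0
```

```bash
python3 -m crank '[{"dx":0,"dy":0,"dz":-3,"wx":0,"wy":0,"wz":0},{"dx":0,"dy":0,"dz":-8,"wx":0,"wy":0,"wz":0},{"dx":0,"dy":0,"dz":-13,"wx":0,"wy":0,"wz":0},{"dx":-0.5,"dy":1.5,"dz":-15,"wx":0,"wy":0,"wz":0},{"dx":-1.4,"dy":4.5,"dz":-15,"wx":0,"wy":0,"wz":0},{"dx":-2.3,"dy":7.6,"dz":-15,"wx":0,"wy":0,"wz":0},{"dx":-3.2,"dy":10.7,"dz":-15,"wx":0,"wy":0,"wz":0},{"dx":-4.1,"dy":13.8,"dz":-15,"wx":0,"wy":0,"wz":0},{"dx":-4.8,"dy":16.2,"dz":-15,"wx":0,"wy":0,"wz":0},{"dx":-5,"dy":17,"dz":-15,"wx":0,"wy":0,"wz":0}]'
python3 -m crank '[{"dx":0,"dy":0,"dz":0,"wx":0,"wy":0,"wz":0},{"dx":0,"dy":0,"dz":2,"wx":0,"wy":0,"wz":0},{"dx":0,"dy":0,"dz":4,"wx":0,"wy":0,"wz":0},{"dx":0,"dy":0,"dz":6,"wx":0,"wy":0,"wz":0},{"dx":0,"dy":0,"dz":8,"wx":0,"wy":0,"wz":0},{"dx":0,"dy":0,"dz":9.5,"wx":0,"wy":0,"wz":0},{"dx":0,"dy":0,"dz":10.5,"wx":0,"wy":0,"wz":0},{"dx":0,"dy":0,"dz":11,"wx":0,"wy":0,"wz":0},{"dx":0,"dy":0,"dz":11,"wx":0,"wy":0,"wz":0},{"dx":0,"dy":0,"dz":11,"wx":0,"wy":0,"wz":0}]'
python3 - <<'E'
from h import *
o=[]
for c,b in(("side",(100,300,150,400)),("scene",(80,260,170,420))):
    im=arm.grab_frame(c);o.append(cv2.resize(im[b[0]:b[1],b[2]:b[3]],(400,300)))
cv2.imwrite("pics/p5.png",np.vstack(o)[:,:,::-1])
E
```

```text
t: 30.9
eef_pos: [0.4687, 0.0541, 0.1892]
ee_rot: [3.141, 0.0, -1.57]
force: [0.4, -0.4, -1.8]
width: 0.0533
gripper_force: 25.0
t: 32.15
eef_pos: [0.4706, 0.0541, 0.0796]
ee_rot: [-3.141, 0.0, -1.57]
force: [-0.0, -0.4, -1.3]
width: 0.0533
gripper_force: 25.0
```

View pics/p5.png

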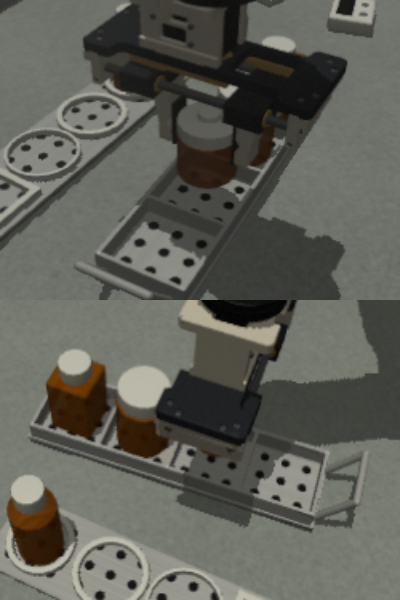

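The short jar is upright over the third bay (side half, (205,150)). Lowering it.

```bash
python3 -m crank '[{"dx":0,"dy":0,"dz":1,"wx":0,"wy":0,"wz":0},{"dx":0,"dy":0,"dz":2,"wx":0,"wy":0,"wz":0},{"dx":0,"dy":0,"dz":2.8,"wx":0,"wy":0,"wz":0},{"dx":0,"dy":0,"dz":3.3,"wx":0,"wy":0,"wz":0},{"dx":0,"dy":0,"dz":3.6,"wx":0,"wy":0,"wz":0},{"dx":0,"dy":0,"dz":3.8,"wx":0,"wy":0,"wz":0},{"dx":0,"dy":0,"dz":3.9,"wx":0,"wy":0,"wz":0},{"dx":0,"dy":0,"dz":3.97,"wx":0,"wy":0,"wz":0},{"dx":0,"dy":0,"dz":4.03,"wx":0,"wy":0,"wz":0},{"dx":0,"dy":0,"dz":4.03,"wx":0,"wy":0,"wz":0}]'
```

```text
t: 33.5
eef_pos: [0.4703, 0.0541, 0.0391]
ee_rot: [-3.141, 0.0, -1.57]
force: [-2.0, 0.7, 0.2]
width: 0.0534
gripper_force: 25.0
```

```bash
python3 -m crank '[{"dx":0,"dy":0,"dz":0.03,"wx":0,"wy":0,"wz":0},{"dx":0,"dy":0,"dz":0.05,"wx":0,"wy":0,"wz":0},{"dx":0,"dy":0,"dz":0.05,"wx":0,"wy":0,"wz":0},{"dx":0,"dy":0,"dz":0.05,"wx":0,"wy":0,"wz":0},{"dx":0,"dy":0,"dz":0.05,"wx":0,"wy":0,"wz":0},{"dx":0,"dy":0,"dz":0.05,"wx":0,"wy":0,"wz":0},{"dx":0,"dy":0,"dz":0.05,"wx":0,"wy":0,"wz":0},{"dx":0,"dy":0,"dz":0.05,"wx":0,"wy":0,"wz":0},{"dx":0,"dy":0,"dz":0.05,"wx":0,"wy":0,"wz":0},{"dx":0,"dy":0,"dz":0.05,"wx":0,"wy":0,"wz":0}]'
```

```text
t: 34.75
eef_pos: [0.4703, 0.054, 0.039]
ee_rot: [-3.141, 0.0, -1.57]
force: [-3.1, -0.1, 7.9]
width: 0.0536
gripper_force: 25.0
```

```bash
python3 -m crank '[{"dx":0,"dy":0,"dz":0,"wx":0,"wy":0,"wz":0},{"dx":0,"dy":0,"dz":0,"wx":0,"wy":0,"wz":0},{"dx":0,"dy":0,"dz":0,"wx":0,"wy":0,"wz":0},{"dx":0,"dy":0,"dz":0,"wx":0,"wy":0,"wz":0},{"dx":0,"dy":0,"dz":0,"wx":0,"wy":0,"wz":0},{"dx":0,"dy":0,"dz":-2,"wx":0,"wy":0,"wz":0},{"dx":0,"dy":0,"dz":-6,"wx":0,"wy":0,"wz":0},{"dx":0,"dy":0,"dz":-11,"wx":0,"wy":0,"wz":0},{"dx":0,"dy":0,"dz":-15,"wx":0,"wy":0,"wz":0},{"dx":0,"dy":0,"dz":-15,"wx":0,"wy":0,"wz":0}]' 8.76
python3 -m crank '[{"dx":3,"dy":-3.8,"dz":0,"wx":0,"wy":0,"wz":0},{"dx":6,"dy":-7.6,"dz":0,"wx":0,"wy":0,"wz":0},{"dx":9,"dy":-11.4,"dz":0,"wx":0,"wy":0,"wz":0},{"dx":12,"dy":-15,"dz":0,"wx":0,"wy":0,"wz":0},{"dx":13.1,"dy":-16.4,"dz":0,"wx":0,"wy":0,"wz":0},{"dx":13.1,"dy":-16.4,"dz":0,"wx":0,"wy":0,"wz":0},{"dx":13.1,"dy":-16.4,"dz":2,"wx":0,"wy":0,"wz":0},{"dx":13.1,"dy":-16.4,"dz":3,"wx":0,"wy":0,"wz":0},{"dx":13.1,"dy":-16.4,"dz":3,"wx":0,"wy":0,"wz":0},{"dx":13.1,"dy":-16.4,"dz":3,"wx":0,"wy":0,"wz":0}]'
python3 - <<'E'
from h import *
s=arm.get_state();print(s["eef_pos"],s["ee_rot"])
o=[]
for c,b in(("side",(100,300,150,400)),("wrist",(0,384,0,512))):
    im=arm.grab_frame(c);o.append(cv2.resize(im[b[0]:b[1],b[2]:b[3]],(400,300)))
cv2.imwrite("pics/p6.png",np.vstack(o)[:,:,::-1])
for c,n in(("side","short_jar"),("wrist","tall_bottle"),("side","tall_bottle")): print(n,[(np.round(d["centre"],4).tolist(),round(d["confidence"],2)) for d in arm.mark_of(c,n)][:2])
E
```

```text
t: 36.0
eef_pos: [0.472, 0.0547, 0.1916]
ee_rot: [-3.136, 0.003, -1.57]
force: [0.0, -0.3, -0.4]
width: 0.0873
gripper_force: 0.0
t: 37.25
eef_pos: [0.6344, -0.0766, 0.1592]
ee_rot: [-3.141, -0.0, -1.57]
force: [0.5, 1.0, -0.2]
width: 0.0878
gripper_force: 0.0
[ 0.63440942 -0.07656922  0.15915685] [-3.14062216e+00 -6.49329858e-05 -1.56966069e+00]
short_jar [([0.4672, 0.0564, 0.0093], 0.7)]
tall_bottle [([0.6349, -0.0815, 0.0119], 0.66)]
tall_bottle [([0.6334, -0.0731, 0.0133], 0.65)]
```

View pics/p6.png

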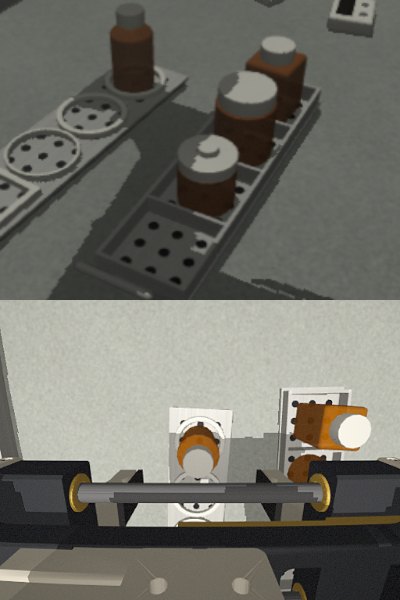

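Three containers stand in their bays, and the tall bottle's cap sits at (198,460), centred between the fingers. I grasp it higher to keep its top clear of the gripper body.

```bash
python3 -m crank '[{"dx":0,"dy":0,"dz":3,"wx":0,"wy":0,"wz":0},{"dx":0,"dy":0,"dz":6,"wx":0,"wy":0,"wz":0},{"dx":0,"dy":0,"dz":8.5,"wx":0,"wy":0,"wz":0},{"dx":0,"dy":0,"dz":9.8,"wx":0,"wy":0,"wz":0},{"dx":0,"dy":0,"dz":10.3,"wx":0,"wy":0,"wz":0},{"dx":0,"dy":0,"dz":10.3,"wx":0,"wy":0,"wz":0},{"dx":0,"dy":0,"dz":10.3,"wx":0,"wy":0,"wz":0},{"dx":0,"dy":0,"dz":10.3,"wx":0,"wy":0,"wz":0},{"dx":0,"dy":0,"dz":10.3,"wx":0,"wy":0,"wz":0},{"dx":0,"dy":0,"dz":10.3,"wx":0,"wy":0,"wz":0}]'
python3 -m crank '[{"dx":0,"dy":0,"dz":0,"wx":0,"wy":0,"wz":0},{"dx":0,"dy":0,"dz":0,"wx":0,"wy":0,"wz":0},{"dx":0,"dy":0,"dz":0,"wx":0,"wy":0,"wz":0},{"dx":0,"dy":0,"dz":0,"wx":0,"wy":0,"wz":0},{"dx":0,"dy":0,"dz":0,"wx":0,"wy":0,"wz":0},{"dx":0,"dy":0,"dz":0,"wx":0,"wy":0,"wz":0},{"dx":0,"dy":0,"dz":0,"wx":0,"wy":0,"wz":0},{"dx":0,"dy":0,"dz":0,"wx":0,"wy":0,"wz":0},{"dx":0,"dy":0,"dz":0,"wx":0,"wy":0,"wz":0},{"dx":0,"dy":0,"dz":0,"wx":0,"wy":0,"wz":0}]' 3 25
```

```text
t: 38.75
eef_pos: [0.6343, -0.0769, 0.0555]
ee_rot: [-3.141, 0.0, -1.57]
force: [0.4, 0.3, -0.8]
width: 0.0877
gripper_force: 0.0
t: 40.0
eef_pos: [0.6344, -0.0769, 0.0555]
ee_rot: [-3.141, 0.0, -1.57]
force: [1.2, -0.0, 0.3]
width: 0.0476
gripper_force: 25.0
```

```bash
python3 -m crank '[{"dx":0,"dy":0,"dz":-3,"wx":0,"wy":0,"wz":0},{"dx":0,"dy":0,"dz":-8,"wx":0,"wy":0,"wz":0},{"dx":0,"dy":0,"dz":-13,"wx":0,"wy":0,"wz":0},{"dx":-2,"dy":1.6,"dz":-15,"wx":0,"wy":0,"wz":0},{"dx":-5,"dy":4,"dz":-15,"wx":0,"wy":0,"wz":0},{"dx":-9,"dy":7.1,"dz":-15,"wx":0,"wy":0,"wz":0},{"dx":-13,"dy":10.2,"dz":-15,"wx":0,"wy":0,"wz":0},{"dx":-17,"dy":13.4,"dz":-15,"wx":0,"wy":0,"wz":0},{"dx":-20,"dy":15.7,"dz":-15,"wx":0,"wy":0,"wz":0},{"dx":-21.1,"dy":16.6,"dz":-15,"wx":0,"wy":0,"wz":0}]'
python3 -m crank '[{"dx":0,"dy":0,"dz":0,"wx":0,"wy":0,"wz":0},{"dx":0,"dy":0,"dz":2,"wx":0,"wy":0,"wz":0},{"dx":0,"dy":0,"dz":4,"wx":0,"wy":0,"wz":0},{"dx":0,"dy":0,"dz":6,"wx":0,"wy":0,"wz":0},{"dx":0,"dy":0,"dz":8,"wx":0,"wy":0,"wz":0},{"dx":0,"dy":0,"dz":9.5,"wx":0,"wy":0,"wz":0},{"dx":0,"dy":0,"dz":10.5,"wx":0,"wy":0,"wz":0},{"dx":0,"dy":0,"dz":11,"wx":0,"wy":0,"wz":0},{"dx":0,"dy":0,"dz":11,"wx":0,"wy":0,"wz":0},{"dx":0,"dy":0,"dz":11,"wx":0,"wy":0,"wz":0}]'
python3 - <<'E'
from h import *
o=[]
for c,b in(("side",(100,300,150,400)),("wrist",(0,384,0,512))):
    im=arm.grab_frame(c);o.append(cv2.resize(im[b[0]:b[1],b[2]:b[3]],(400,300)))
cv2.imwrite("pics/p7.png",np.vstack(o)[:,:,::-1])
E
```

```text
t: 41.25
eef_pos: [0.4661, 0.1348, 0.205]
ee_rot: [3.14, -0.0, -1.569]
force: [1.0, 0.3, -1.4]
width: 0.0474
gripper_force: 25.0
t: 42.5
eef_pos: [0.4685, 0.1343, 0.0959]
ee_rot: [-3.141, 0.001, -1.57]
force: [0.9, -0.3, -2.8]
width: 0.0476
gripper_force: 25.0
```

View pics/p7.png

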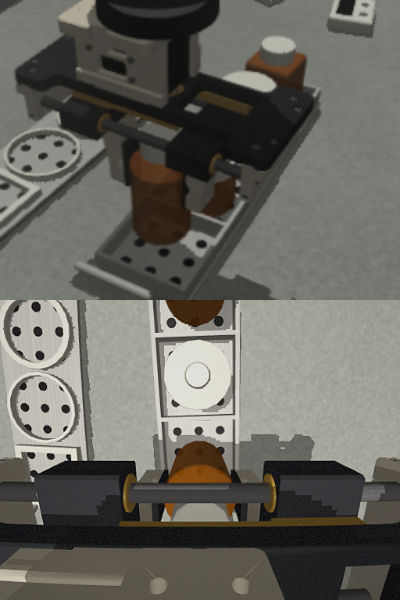

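The tall bottle is upright over the bay next to the loop (side half, (160,200)). Lowering it.

```bash
python3 -m crank '[{"dx":0,"dy":0,"dz":1,"wx":0,"wy":0,"wz":0},{"dx":0,"dy":0,"dz":2,"wx":0,"wy":0,"wz":0},{"dx":0,"dy":0,"dz":2.8,"wx":0,"wy":0,"wz":0},{"dx":0,"dy":0,"dz":3.3,"wx":0,"wy":0,"wz":0},{"dx":0,"dy":0,"dz":3.6,"wx":0,"wy":0,"wz":0},{"dx":0,"dy":0,"dz":3.8,"wx":0,"wy":0,"wz":0},{"dx":0,"dy":0,"dz":3.9,"wx":0,"wy":0,"wz":0},{"dx":0,"dy":0,"dz":3.97,"wx":0,"wy":0,"wz":0},{"dx":0,"dy":0,"dz":4.03,"wx":0,"wy":0,"wz":0},{"dx":0,"dy":0,"dz":4.03,"wx":0,"wy":0,"wz":0}]'
python3 -m crank '[{"dx":0,"dy":0,"dz":0.03,"wx":0,"wy":0,"wz":0},{"dx":0,"dy":0,"dz":0.05,"wx":0,"wy":0,"wz":0},{"dx":0,"dy":0,"dz":0.05,"wx":0,"wy":0,"wz":0},{"dx":0,"dy":0,"dz":0.05,"wx":0,"wy":0,"wz":0},{"dx":0,"dy":0,"dz":0.05,"wx":0,"wy":0,"wz":0},{"dx":0,"dy":0,"dz":0.05,"wx":0,"wy":0,"wz":0},{"dx":0,"dy":0,"dz":0.05,"wx":0,"wy":0,"wz":0},{"dx":0,"dy":0,"dz":0.05,"wx":0,"wy":0,"wz":0},{"dx":0,"dy":0,"dz":0.05,"wx":0,"wy":0,"wz":0},{"dx":0,"dy":0,"dz":0.05,"wx":0,"wy":0,"wz":0}]'
```

```text
t: 43.85
eef_pos: [0.4683, 0.1341, 0.0554]
ee_rot: [-3.141, 0.0, -1.57]
force: [-0.7, -0.7, 1.5]
width: 0.0473
gripper_force: 25.0
t: 45.1
eef_pos: [0.4684, 0.1341, 0.0553]
ee_rot: [-3.141, 0.0, -1.57]
force: [-3.3, -0.0, 8.6]
width: 0.047
gripper_force: 25.0
```

```bash
python3 -m crank '[{"dx":0,"dy":0,"dz":0,"wx":0,"wy":0,"wz":0},{"dx":0,"dy":0,"dz":0,"wx":0,"wy":0,"wz":0},{"dx":0,"dy":0,"dz":0,"wx":0,"wy":0,"wz":0},{"dx":0,"dy":0,"dz":0,"wx":0,"wy":0,"wz":0},{"dx":0,"dy":0,"dz":0,"wx":0,"wy":0,"wz":0},{"dx":0,"dy":0,"dz":-2,"wx":0,"wy":0,"wz":0},{"dx":0,"dy":0,"dz":-6,"wx":0,"wy":0,"wz":0},{"dx":0,"dy":0,"dz":-11,"wx":0,"wy":0,"wz":0},{"dx":0,"dy":0,"dz":-16,"wx":0,"wy":0,"wz":0},{"dx":0,"dy":0,"dz":-18,"wx":0,"wy":0,"wz":0}]' 8.76
python3 -m crank '[{"dx":-5,"dy":0,"dz":0,"wx":0,"wy":0,"wz":0},{"dx":-10,"dy":0,"dz":0,"wx":0,"wy":0,"wz":0},{"dx":-15,"dy":0,"dz":0,"wx":0,"wy":0,"wz":0},{"dx":-20,"dy":0,"dz":0,"wx":0,"wy":0,"wz":0},{"dx":-24,"dy":0,"dz":0,"wx":0,"wy":0,"wz":0},{"dx":-24,"dy":0,"dz":0,"wx":0,"wy":0,"wz":0},{"dx":-24,"dy":0,"dz":0,"wx":0,"wy":0,"wz":0},{"dx":-24,"dy":0,"dz":0,"wx":0,"wy":0,"wz":0},{"dx":-24,"dy":0,"dz":0,"wx":0,"wy":0,"wz":0},{"dx":-24,"dy":0,"dz":0,"wx":0,"wy":0,"wz":0}]'
python3 - <<'E'
from h import *
o=[]
for c,b in(("side",(100,325,130,430)),("scene",(80,305,150,450))):
    im=arm.grab_frame(c);o.append(cv2.resize(im[b[0]:b[1],b[2]:b[3]],(400,300)))
cv2.imwrite("pics/p8.png",np.vstack(o)[:,:,::-1])
E
```

```text
t: 46.35
eef_pos: [0.4691, 0.1345, 0.2379]
ee_rot: [-3.137, 0.003, -1.57]
force: [0.5, -0.2, -1.2]
width: 0.0875
gripper_force: 0.0
t: 47.6
eef_pos: [0.4681, 0.3735, 0.2349]
ee_rot: [-3.141, 0.0, -1.571]
force: [0.2, 0.7, -0.3]
width: 0.0878
gripper_force: 0.0
```

View pics/p8.png

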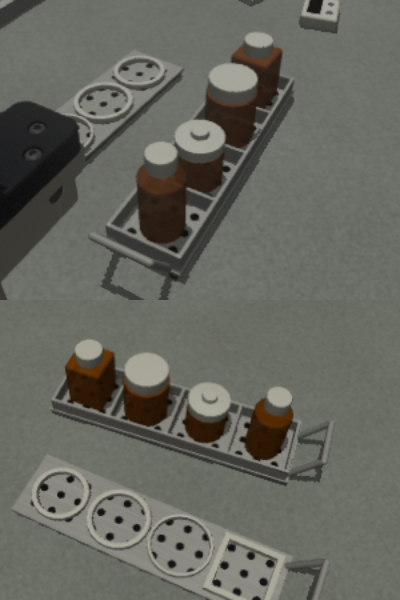

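All four stand upright in the cooling rack, one per bay. From the loop end they are tall, short, wide, square, and the arm is clear of them.

```bash
python3 -c "
from station import arm
print(arm.job_done())"
```

```text
the job is handed in; nothing more can be done
None
```

All four containers stand upright in the cooling rack in reverse order (tall, short, wide, square from the loop end), released, and the job was handed in at about 48 s of the 112 s allowed; the hand-in gave no verdict.

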